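Close the gas filter: start and screw home its quick-thread cap

ROBOT

A 7-joint arm with a two-finger parallel gripper is mounted at the origin on the work surface. World frame = base frame: x ahead of the robot, y to its left, z up, the work surface at z = 0. Lengths are in m, angles in rad, forces in N, time in s.
With the tool pointing down it reaches from about 0.35 to 0.9 m from the base axis. Payload 7.2 kg.
Tool frame: the origin (TCP) lies midway between the tips of the shut fingers; the grasp point (between the pads) lies 19 mm behind it; z points along the fingers, y is the line along which they close (so a half turn about z gives the same grasp; the last joint's range is limited). The gripper opens to 88 mm and grips with 3 to 60 N. Pads are 20 mm wide; open, the fingers measure 115 mm over their backs; the gripper's body (75 mm by 178 mm) begins 61 mm behind the grasp point.
Start: joints at [-0.068, 0.411, -0.013, 1.596, 0.006, 1.134, -0.082], TCP at [0.625, -0, 0.223] pointing down, gripper open.
Joint ranges: [-2.95, 2.95], [-0.29, 1.99], [-1.47, 1.44], [0.14, 2.54], [-1.03, 4.17], [0.13, 1.85], [-2.86, 2.86]. Speed limits (rad/s): [2.39, 2.39, 3.01, 3.01, 3.14, 3.14, 3.14].

INTERFACE

Orientations are given as a 3x3 rotation matrix whose columns are the frame's x, y, z axes.
In Python, from plant import bot gives the robot as it stands.
- The arm moves only by the tool jog_arm, never from a script. Its argument "steps" is a list of rows, each an object of numbers: "dx", "dy", "dz": the shift along the tool's x, y, z as a fraction of full scale; "ax", "ay", "az": the turn, a rotation vector about the tool's x, y, z as a fraction of full scale; "fingers": the gripper's target within -1 to 1 (fully open at 1, half-way at 0, shut at -1). In form: [{"dx": .., "dy": .., "dz": .., "ax": .., "ay": .., "az": .., "fingers": ..}, ...]. A call has 1 to 5 rows; each row is the pose to reach, as a shift and turn from the pose commanded when the call began, along the tool's axes at that moment; what a row does not reach only later rows make up. Full scale, the value 1, is 0.5 m for a shift and 90 degrees for a turn. A row lasts 1/8 s, in which the tool goes at most 62.5 mm and 10.7 degrees, less where a joint would pass 70% of its speed; a pose out of reach is approached as far as the arm can. A call with a number of a shift or a turn outside -1 to 1 is refused whole. A call with a gripper value outside its range is refused whole. The fingers move at their own pace and stop on an object; the grip force is fixed at half the most. Time passes only in rows, so rows that repeat a pose let the fingers close. It gives the time, the measured TCP pose, the force, the opening and the grip force at its end, in the units of the state.
- bot.get_obs(): the state, without advancing time (a new reading comes with each control period).
- bot.snapshot(name): name is "scene" or "side" or "wrist"; returns the picture (480x640x3 uint8, blue, green, red); there is no depth.
- bot.get_calibration(name): a dict with "intrinsics" (3x3 intrinsics, pixels), "world_from_camera" (4x4, takes a point from camera to world coordinates); the wrist camera has in their place "tool_from_camera" (4x4, takes a point from camera to tool coordinates, whose origin is the TCP and whose axes are the flange's). Camera axes: x right, y down, z forward; pixel columns grow to the right and rows downward; lengths in m; the calibration is good to about 2 mm. A picture is of the moment at which its call begins: read the wrist's pose just before it. get_calibration takes no time and is no camera call.
- bot.hand_in(): hands the job in; it is judged then, once.
The state is a dict: "t": time; "joint_pos": joint angles; "qd": joint speeds; "joint_efforts": joint torques, N m; "tool_pos": TCP position; "ee_rot": TCP orientation; "ft_force": force on the tool from outside, world axes, zero at the start; "moment": the same for the moment, N m; "opening": opening from 0.0 (shut) to 1.0 (fully open); "grip_force": force on a finger pad.
Only numpy, scipy, OpenCV 4.12 (cv2) and the standard library are available. Lean on these libraries where they do the work, as an engineer would, in place of code of your own. Each camera call takes 0.05 s, during which the arm holds its last target. There are 200 camera calls.

TASK

The filter on the gas rig has a fresh element in it but stands open. Pick up its cap, set it square on the neck, turn it gently backward (anticlockwise from above) until you feel the thread starts drop in, then screw it forward (clockwise) fully home and nip it up snug against its stop, without ever forcing it. Let go of it and leave the other things on the bench where they are.

Things in the scene. Friction and masses are not known exactly. Their poses are not given: they have to be found in the camera images.
- cap: The filter's screw cap, skirt down on the bench: a round knurled aluminium cap, 67 mm across, 22 mm high, with a straight black wing grip standing across its top (bar 54 mm long, 14 thick, 28 high); 50 mm high overall, about 150 g. Origin: centre of the skirt's lower edge; z up, x along the bar.
- lugs (a point): Inside the cap, on its axis, 5 mm above the lower edge: centre of its three rounded lugs, 120 degrees apart, each 3.5 mm thick and 10 mm (20 degrees) long, reaching in to a 50 mm circle. Skirt 60 mm inside, 17.5 mm deep. Nothing outside shows where the lugs stand.
- mouth (a point): Centre of the filter neck's open rim, 125 mm above the bench; z up. Neck 48 mm across (tapered to 43 in the top 3 mm), 57 mm over its three-start right-hand quick thread of 20 mm lead. The angle of the thread starts varies and cannot be told from the housing.
- thread (a point): On the neck's axis, 10 mm below the rim. Each third of a turn, clockwise: stop rib (8 degrees, top 1.5 mm below rim), entry gap (36), ridge (75) falling to the next rib. A cap set on rides on the ridges, lower edge 4.5 to 9.5 mm below the rim. Turned clockwise it then jams on the ribs. Anticlockwise (1.75 rad at most) it climbs a little and drops in.
- housing: The filter: upright stainless cylinder 62 mm across, fixed to the bench; flange 70 mm at 92 to 104 mm height below the neck; two tubes, at most 75 mm high, bend down to the bench 94 mm out along +y and -y. Origin: centre of its foot; z up.
- home (a point): On the neck's axis, 16.4 mm below the rim: where the edge of a fully home cap lies. Dropped in, the edge is 11 to 12.6 mm below the rim (ribs within 0.3 rad farther anticlockwise). Then it screws 1.3 to 1.6 rad clockwise to a hard stop, below 0.1 N m if free, sinking by its weight. Snug is 0.2 to 0.6 N m on the stop, held a moment; over 40 N (1 N m) is forcing.
- old_element: Bystander, to be left where it is. Origin: centre of its underside; the used bronze filter element, a rod 21 mm thick and 72 mm long lying along its x.
- spanner: Bystander, to be left where it is. Origin: centre of its underside; a steel spanner lying flat along its x.
- gauge: Bystander, to be left where it is. Origin: centre of its underside; a round pressure gauge lying on its back, 64 mm across, 27 mm high, its brass stem to -x reaching 57 mm out.
- tee: Bystander, to be left where it is. Origin: centre of its underside; a steel tube tee 56 mm long along x, 28 mm out to +y, 21 mm high.
- valve: Bystander, to be left where it is. Origin: centre of its underside; a steel ball valve 90 mm long along x with a black lever, 39 mm high.
- bin: Bystander, to be left where it is. Origin: centre of its underside; an open red parts bin 100 x 140 mm, 50 mm high, with tube nuts in it.
There are look-alikes about, which are no part of the job. Leave any pink look-alike of the cap alone.

How it is judged:
On the way, in this order (a step that is already met when the one before it is completed fails the run):
1. the cap's thread starts have dropped in, cap square on the neck (z of cap in the frame of mouth below -0.0103 m and horizontal distance between cap and mouth below 0.003 m and angle between cap's own z axis and vertical below 0.05 rad), for 0.1 s.
2. the cap is home and has been nipped up against its stop: at least 5 N between cap and filter (z of cap in the frame of mouth below -0.0152 m and horizontal distance between cap and mouth below 0.003 m and angle between cap's own z axis and vertical below 0.04 rad and contact force between cap and housing above 5 N), for 0.1 s.
At the end, for the whole second after the job is handed in: The cap is screwed home on the filter: its lower edge at least 15.2 mm below the neck's rim (16.4 mm is fully home), centred on the neck within 3 mm, level within 0.04 rad, at rest and let go of (z of cap in the frame of mouth below -0.0152 m and horizontal distance between cap and mouth below 0.003 m and angle between cap's own z axis and vertical below 0.04 rad and linear speed of cap below 0.01 m/s); the robot touches nothing.
It fails at once if the cap is forced: more than 40 N between cap and filter (contact force between cap and housing above 40 N).
It fails at once if another thing on the bench is shoved more than 30 mm (distance of any of old_element, spanner, gauge, tee, valve, bin from where it was at the start of the episode above 0.03 m).
It also fails if it takes over 72 s, if anything falls off the work surface, if the arm or the gripper's body presses on something with over 40 N, if the wrist force passes 120 N, or if a joint passes its speed limit or range.

## Working session

There is one attempt and no reset: what is moved stays moved. The work goes in short steps, Python scripts to look and compute and a tool call to move; the robot and the scene stay as the last step left them, time stands still between calls to the robot, and variables do not carry over. Pictures are saved under pics/ and viewed, at most 10 in all, crops included, and the job is handed in when it is done.

Besides the shell and the picture viewer there is one more tool, called after ">>>" as name(argument=value, ...), one argument or row to a line, values as JSON. jog_arm: Moves the arm, as the interface text tells. Its arguments: {"type":"object","properties":{"steps":{"type":"array"}},"required":["steps"]}

```bash
mkdir -p pics; ls
python3 - <<'E'
from plant import bot
import cv2,numpy as np
np.set_printoptions(precision=4,suppress=True)
for n in("scene","side"):
    im=bot.snapshot(n);cv2.imwrite(f"pics/{n}0.png",im)
    c=bot.get_calibration(n);print(n,c["intrinsics"],c["world_from_camera"])
o=bot.get_obs();print(o["t"],o["tool_pos"],o["ee_rot"],o["ft_force"],o["opening"])
im=bot.snapshot("wrist");cv2.imwrite("pics/wrist0.png",im);c=bot.get_calibration("wrist");print(c)
E
```

```text
pics
scene [[569.4305   0.     322.4272]
 [  0.     569.4305 243.2369]
 [  0.       0.       1.    ]] [[ 0.6576  0.5945 -0.4626  1.0947]
 [ 0.7533 -0.5231  0.3986 -0.451 ]
 [-0.005  -0.6107 -0.7919  0.9921]
 [ 0.      0.      0.      1.    ]]
side [[519.6163   0.     315.294 ]
 [  0.     519.6163 236.7296]
 [  0.       0.       1.    ]] [[-0.8896 -0.3498  0.2937  0.2419]
 [-0.4567  0.6741 -0.5805  0.6852]
 [ 0.0051 -0.6505 -0.7595  0.995 ]
 [ 0.      0.      0.      1.    ]]
0.1 [ 0.6245 -0.      0.2219] [[-0.      1.     -0.0014]
 [ 1.      0.     -0.0001]
 [-0.0001 -0.0014 -1.    ]] [ 1.0131  0.8974 -0.3892] 1.0003529109460352
{'intrinsics': array([[384.9896,   0.    , 326.0267],
       [  0.    , 384.9896, 238.4119],
       [  0.    ,   0.    ,   1.    ]]), 'tool_from_camera': array([[ 0.0007, -0.9689, -0.2475,  0.0684],
       [ 1.    ,  0.0005,  0.0011,  0.0002],
       [-0.001 , -0.2475,  0.9689, -0.1613],
       [ 0.    ,  0.    ,  0.    ,  1.    ]])}
```

View pics/scene0.png

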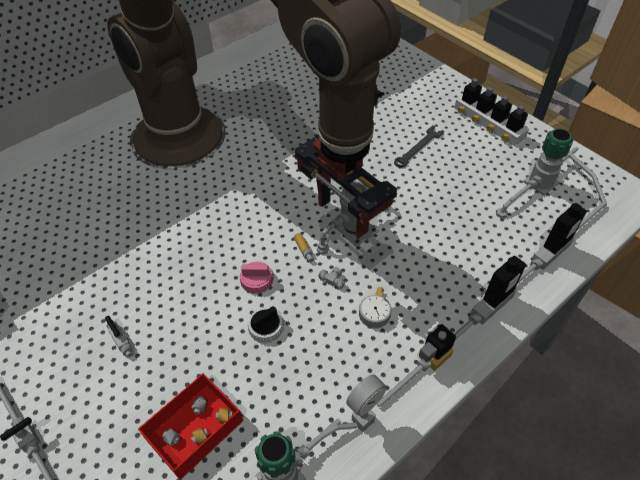

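View pics/side0.png

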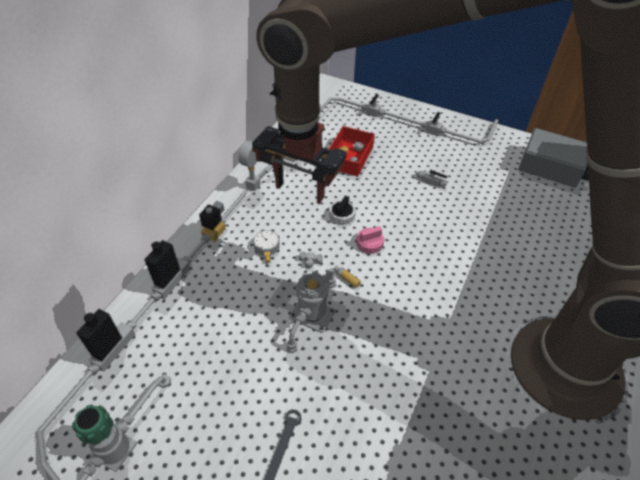

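Scene shows the silver cap with a black wing at about (266,322) and the pink look-alike at (257,277). The filter is at about (350,215), partly hidden by the gripper. In side the cap is at (343,212), the pink one at (371,240) and the open filter mouth at (313,283). Only the silver and black one fits the description. Next I'll confirm it in a crop.

```bash
cat > h.py <<'E'
import cv2,numpy as np
from plant import bot
np.set_printoptions(precision=4,suppress=True)
def cam(n,o=None):
    c=bot.get_calibration(n)
    if n!="wrist": return c["intrinsics"],c["world_from_camera"]
    T=np.eye(4);T[:3,:3]=o["ee_rot"];T[:3,3]=o["tool_pos"]
    return c["intrinsics"],T@c["tool_from_camera"]
def ray(KT,p):
    K,T=KT;d=T[:3,:3]@np.linalg.solve(K,[p[0],p[1],1.]);return T[:3,3],d/np.linalg.norm(d)
def plane(KT,p,z):
    o,d=ray(KT,p);return o+d*(z-o[2])/d[2]
def two(r1,r2):
    A=[];b=[]
    for o,d in(r1,r2):
        P=np.eye(3)-np.outer(d,d);A.append(P);b.append(P@o)
    A,b=np.vstack(A),np.hstack(b);x=np.linalg.lstsq(A,b,rcond=None)[0];return x,np.linalg.norm(A@x-b)
E
python3 - <<'E'
from h import *
s=cv2.imread("pics/scene0.png")[280:360,220:320];d=cv2.imread("pics/side0.png")[190:320,270:400]
w=cv2.imread("pics/wrist0.png")
a=cv2.resize(s,(400,320),interpolation=cv2.INTER_CUBIC);b=cv2.resize(d,(400,400),interpolation=cv2.INTER_CUBIC)
out=np.zeros((600,800,3),np.uint8);out[:320,:400]=a;out[:400,400:]=b;out[320:600,:373]=cv2.resize(w,(373,280))
cv2.imwrite("pics/c1.png",out)
print(two(ray(cam("scene"),(266,322)),ray(cam("side"),(343,211))))
print(plane(cam("side"),(313,283),.125))
E
```

```text
(array([ 0.5974, -0.1718,  0.0174]), np.float64(0.0022899405157870184))
[0.5254 0.1334 0.125 ]
```

View pics/c1.png

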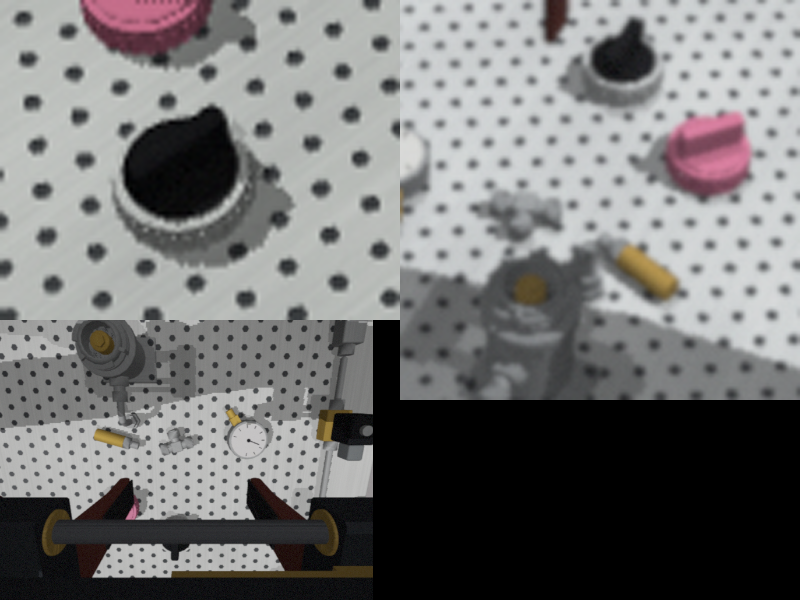

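The crop confirms the job's cap as the silver knurled one with a black top and wing. The look-alike is pink all over. Next I'll move over the cap for a close wrist view.

>>> jog_arm(
  steps=[
    {"dx": -0.3, "dy": -0.055, "dz": 0, "fingers": 1},
    {"dx": -0.3, "dy": -0.055, "dz": 0, "fingers": 1},
    {"dx": -0.3, "dy": -0.055, "dz": 0, "fingers": 1},
    {"dx": -0.3, "dy": -0.055, "dz": 0, "fingers": 1},
  ],
)

```text
invalid input
```

Run:
```python
from h import *
o=bot.get_obs();print(o["t"],o["tool_pos"]);print(o["ee_rot"])
im=bot.snapshot("wrist");cv2.imwrite("pics/w1.png",im)
s=bot.snapshot("scene");cv2.imwrite("pics/s1.png",s)
a=bot.snapshot("side");cv2.imwrite("pics/d1.png",a)
out=np.zeros((600,800,3),np.uint8);out[:360,:480]=cv2.resize(im,(480,360))
out[:300,480:]=cv2.resize(s[150:280,290:430],(320,300));out[300:,480:]=cv2.resize(a[240:370,245:385],(320,300))
cv2.imwrite("pics/c2.png",out)
```

```text
0.15 [ 0.6246 -0.      0.222 ]
[[-0.      1.     -0.0012]
 [ 1.      0.     -0.0001]
 [-0.0001 -0.0012 -1.    ]]
```

View pics/c2.png

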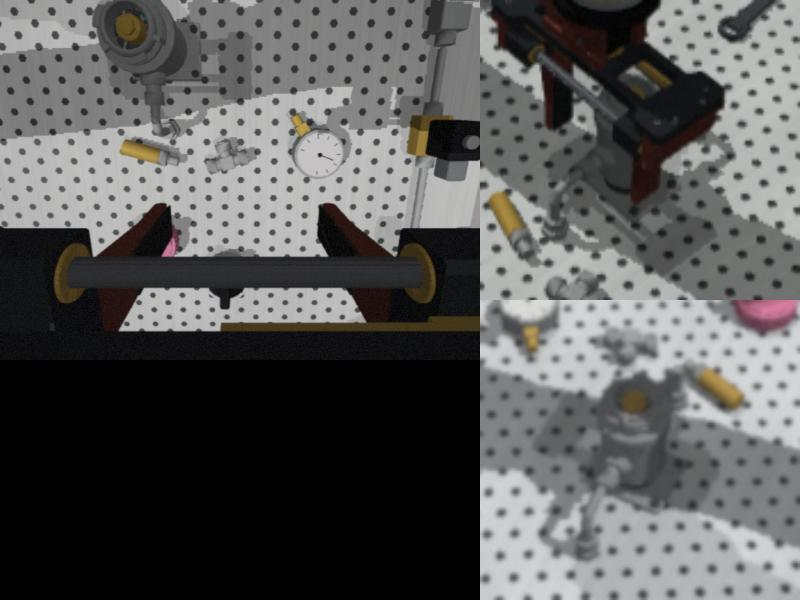

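The filter is at about (170,35) in the wrist view, with the cap hidden behind the gripper's bar. The move was refused, so I'll send it again with every key filled in.

>>> jog_arm(
  steps=[
    {"dx": -0.3, "dy": -0.055, "dz": 0, "ax": 0, "ay": 0, "az": 0, "fingers": 1},
    {"dx": -0.3, "dy": -0.055, "dz": 0, "ax": 0, "ay": 0, "az": 0, "fingers": 1},
    {"dx": -0.3, "dy": -0.055, "dz": 0, "ax": 0, "ay": 0, "az": 0, "fingers": 1},
    {"dx": -0.3, "dy": -0.055, "dz": 0, "ax": 0, "ay": 0, "az": 0, "fingers": 1},
  ],
)

```text
t: 0.8
tool_pos: [0.5968, -0.153, 0.2227]
ee_rot: [[0.005, 1.0, -0.0], [1.0, -0.005, -0.001], [-0.001, -0.0, -1.0]]
ft_force: [0.0, 0.4, -0.2]
opening: 1.0
grip_force: 0.0
```

Run:
```python
from h import *
o=bot.get_obs();print(o["t"],o["tool_pos"]);print(o["ee_rot"])
im=bot.snapshot("wrist");cv2.imwrite("pics/w1.png",im)
s=bot.snapshot("scene");cv2.imwrite("pics/s1.png",s)
a=bot.snapshot("side");cv2.imwrite("pics/d1.png",a)
out=np.zeros((600,800,3),np.uint8);out[:360,:480]=cv2.resize(im,(480,360))
out[:300,480:]=cv2.resize(s[150:280,290:430],(320,300));out[300:,480:]=cv2.resize(a[240:370,245:385],(320,300))
out[360:,:480]=cv2.resize(im[150:330,140:500],(480,240))
cv2.imwrite("pics/c2.png",out)
```

```text
0.8 [ 0.5968 -0.153   0.2227]
[[ 0.0048  1.     -0.0002]
 [ 1.     -0.0048 -0.001 ]
 [-0.001  -0.0001 -1.    ]]
```

View pics/c2.png

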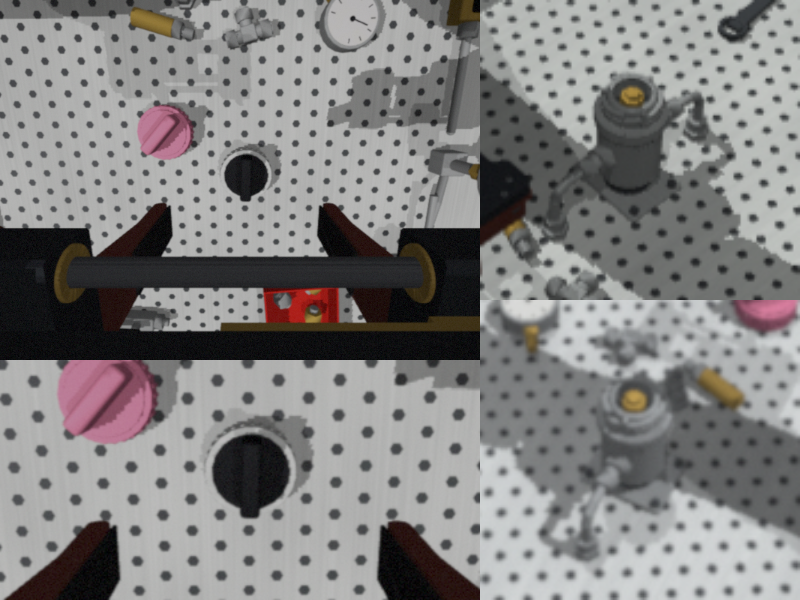

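The cap is at about (328,232) in the wrist picture, with its bar nearly along the image's vertical (tool x). The open mouth is at about (357,189) in scene. I'll measure both more closely.

Run:
```python
from h import *
im=cv2.imread("pics/w1.png");s=cv2.imread("pics/s1.png");a=cv2.imread("pics/d1.png")
g=im.max(2)
m=(g<60).astype(np.uint8);m[:190]=0;m[275:]=0;m[:,:290]=0;m[:,370:]=0
n,l,st,ce=cv2.connectedComponentsWithStats(m);i=1+st[1:,4].argmax();print(st[i],ce[i])
bl=l==i
for r in range(st[i][1],st[i][1]+st[i][3],4):
    c=np.where(bl[r])[0];print(r,c.min(),c.max(),end="; ")
out=np.zeros((600,800,3),np.uint8)
def up(x,k): return cv2.convertScaleAbs(cv2.resize(x,None,fx=k,fy=k,interpolation=cv2.INTER_CUBIC),alpha=1.4)
out[:300,:400]=up(s[165:215,325:392],6)[:300,:400]
out[300:600,:400]=up(a[262:312,280:347],6)[:300,:400]
out[:400,400:]=up(im[190:270,288:368],5)
cv2.imwrite("pics/c3.png",out)
```

```text
[ 300  206   57   62 2551] [327.7017 234.3218]
206 324 334; 210 313 343; 214 308 348; 218 305 351; 222 302 353; 226 301 354; 230 300 355; 234 300 356; 238 300 355; 242 301 354; 246 303 352; 250 306 350; 254 309 346; 258 316 339; 262 321 333; 266 321 333;
```

View pics/c3.png

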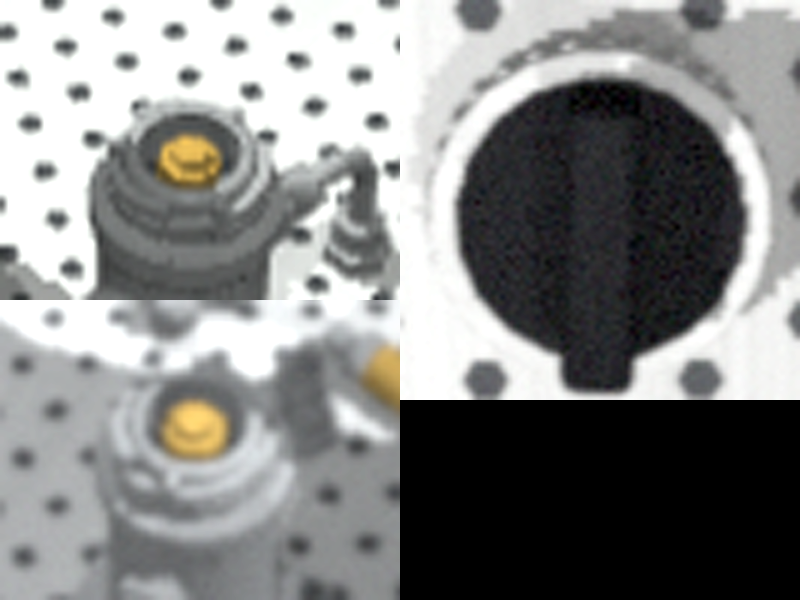

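Run:
```python
from h import *
o=bot.get_obs();W=cam("wrist",o);S=cam("scene");D=cam("side")
print("bar",plane(W,(327.7,241),.05),"disc",plane(W,(328,234),.022))
p,q=plane(W,(288+201/5,190+118/5),.05),plane(W,(288+197/5,190+392/5),.05);print(p,q,(p+q)/2,np.linalg.norm(p-q),np.arctan2((q-p)[0],(q-p)[1]))
ms,md=(356.3,190.),(312.3,282.3)
print(two(ray(S,ms),ray(D,md)),plane(S,ms,.125),plane(D,md,.125))
# cap bar check in scene
print(o["tool_pos"])
```

```text
bar [ 0.6001 -0.167   0.05  ] disc [ 0.6005 -0.1674  0.022 ]
[ 0.6004 -0.1421  0.05  ] [ 0.5999 -0.1929  0.05  ] [ 0.6001 -0.1675  0.05  ] 0.05080096852197879 -3.131387704230808
(array([0.5282, 0.1311, 0.1229]), np.float64(1.1787924727266785e-06)) [0.5296 0.1297 0.125 ] [0.5275 0.1325 0.125 ]
[ 0.5979 -0.148   0.2226]
```

>>> jog_arm(
  steps=[
    {"dx": -0.044, "dy": 0.003, "dz": 0.12, "ax": 0, "ay": 0, "az": 0, "fingers": 0.2},
    {"dx": -0.044, "dy": 0.003, "dz": 0.22, "ax": 0, "ay": 0, "az": 0, "fingers": 0},
    {"dx": -0.044, "dy": 0.003, "dz": 0.28, "ax": 0, "ay": 0, "az": 0, "fingers": 0},
    {"dx": -0.044, "dy": 0.003, "dz": 0.28, "ax": 0, "ay": 0, "az": 0, "fingers": 0},
    {"dx": -0.044, "dy": 0.003, "dz": 0.28, "ax": 0, "ay": 0, "az": 0, "fingers": 0},
  ],
)

```text
t: 1.58
tool_pos: [0.6003, -0.171, 0.084]
ee_rot: [[-0.002, 1.0, 0.002], [1.0, 0.002, 0.0], [0.0, 0.002, -1.0]]
ft_force: [0.1, -0.7, -0.3]
opening: 0.511
grip_force: 0.0
```

Run:
```python
from h import *
o=bot.get_obs();print(o["t"],o["tool_pos"],o["opening"],o["qd"])
for n in("wrist","scene","side"):
    im=bot.snapshot(n);cv2.imwrite(f"pics/{n}2.png",im)
w=cv2.imread("pics/wrist2.png");s=cv2.imread("pics/scene2.png");d=cv2.imread("pics/side2.png")
out=np.zeros((600,800,3),np.uint8)
out[:300,:400]=cv2.resize(w,(400,300))
out[300:,:400]=cv2.resize(s[250:370,190:350],(400,300));out[300:,400:]=cv2.resize(d[140:260,270:430],(400,300))
cv2.imwrite("pics/c4.png",out)
o=bot.get_obs();print(o["t"],o["tool_pos"])
```

```text
1.575 [ 0.6003 -0.171   0.084 ] 0.5106039977768335 [ 0.0073 -0.0177  0.0042 -0.0077  0.0009 -0.0034  0.0011]
1.725 [ 0.6003 -0.1718  0.0845]
```

View pics/c4.png

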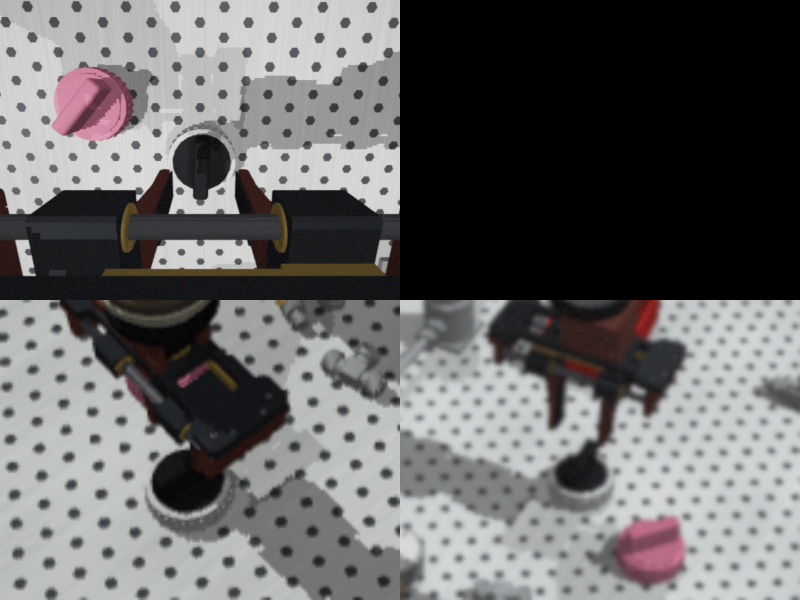

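The wrist view now shows the cap between the fingers, with its bar at about (202,168) in the half-size inset. I'll measure it again with the arm at rest.

Run:
```python
from h import *
im=cv2.imread("pics/wrist2.png");o={"tool_pos":np.array([.6003,-.1713,.0842]),"ee_rot":np.array(bot.get_obs()["ee_rot"])}
W=cam("wrist",o);m=(im.max(2)<60).astype(np.uint8);m[:200]=0;m[330:]=0;m[:,:276]=0;m[:,372:]=0
n,l,st,ce=cv2.connectedComponentsWithStats(m);i=1+st[1:,4].argmax();print(st[i])
for r in range(st[i][1],st[i][1]+st[i][3],3):
    c=np.where(l[r]==i)[0];print(r,c.min(),c.max(),end="; ")
# disc edge points -> plane z=.022 -> circle fit
P=[]
for r in range(st[i][1]+16,st[i][1]+st[i][3]):
    c=np.where(l[r]==i)[0]
    if c.max()-c.min()<70: 
        if r>280: break
        continue
    for x in(c.min()-.5,c.max()+.5):P.append(plane(W,(x,r),.022)[:2])
P=np.array(P);A=np.c_[2*P,np.ones(len(P))];x=np.linalg.lstsq(A,(P**2).sum(1),rcond=None)[0];print("\ncircle",x[:2],np.sqrt(x[2]+x[0]**2+x[1]**2))
r=st[i][1]+st[i][3]-1;c=np.where(l[r-3]==i)[0];print("bar end",plane(W,(c.mean(),r+.5),.05))
```

```text
[ 277  215   91  105 6602]
215 317 323; 218 307 338; 221 300 346; 224 295 349; 227 291 353; 230 288 356; 233 286 359; 236 284 360; 239 282 362; 242 281 364; 245 280 365; 248 279 366; 251 278 366; 254 278 367; 257 278 367; 260 278 367; 263 278 367; 266 278 366; 269 278 366; 272 280 366; 275 281 364; 278 282 362; 281 284 361; 284 285 360; 287 288 357; 290 291 354; 293 294 351; 296 299 345; 299 304 339; 302 310 332; 305 310 332; 308 310 331; 311 310 331; 314 310 331; 317 312 329; 
circle [ 0.5987 -0.1738] 0.027603627684575013
bar end [ 0.5978 -0.1992  0.05  ]
```

>>> jog_arm(
  steps=[
    {"dx": -0.003, "dy": -0.003, "dz": 0.08, "ax": 0, "ay": 0, "az": 0, "fingers": 0},
    {"dx": -0.003, "dy": -0.003, "dz": 0.117, "ax": 0, "ay": 0, "az": 0, "fingers": 0},
    {"dx": -0.003, "dy": -0.003, "dz": 0.117, "ax": 0, "ay": 0, "az": 0, "fingers": 0},
    {"dx": -0.003, "dy": -0.003, "dz": 0.117, "ax": 0, "ay": 0, "az": 0, "fingers": -1},
    {"dx": -0.003, "dy": -0.003, "dz": 0.117, "ax": 0, "ay": 0, "az": 0, "fingers": -1},
  ],
)

```text
t: 2.35
tool_pos: [0.5979, -0.1736, 0.0248]
ee_rot: [[-0.0, 1.0, 0.001], [1.0, 0.0, -0.0], [-0.0, 0.001, -1.0]]
ft_force: [0.8, 0.1, -0.3]
opening: 0.311
grip_force: 0.0
```

>>> jog_arm(
  steps=[
    {"dx": 0, "dy": 0, "dz": 0, "ax": 0, "ay": 0, "az": 0, "fingers": -1},
    {"dx": 0, "dy": 0, "dz": 0, "ax": 0, "ay": 0, "az": 0, "fingers": -1},
    {"dx": 0, "dy": 0, "dz": 0, "ax": 0, "ay": 0, "az": 0, "fingers": -1},
  ],
)

```text
t: 2.72
tool_pos: [0.5978, -0.1735, 0.0245]
ee_rot: [[-0.0, 1.0, 0.001], [1.0, 0.0, -0.0], [-0.0, 0.001, -1.0]]
ft_force: [0.7, 0.4, 3.5]
opening: 0.153
grip_force: 29.9
```

>>> jog_arm(
  steps=[
    {"dx": 0, "dy": 0, "dz": -0.12, "ax": 0, "ay": 0, "az": 0, "fingers": -1},
    {"dx": 0, "dy": 0, "dz": -0.24, "ax": 0, "ay": 0, "az": 0, "fingers": -1},
    {"dx": 0.03, "dy": -0.01, "dz": -0.36, "ax": 0, "ay": 0, "az": 0, "fingers": -1},
    {"dx": 0.13, "dy": -0.05, "dz": -0.36, "ax": 0, "ay": 0, "az": 0, "fingers": -1},
    {"dx": 0.24, "dy": -0.09, "dz": -0.36, "ax": 0, "ay": 0, "az": 0, "fingers": -1},
  ],
)

```text
t: 3.35
tool_pos: [0.5519, -0.0529, 0.2046]
ee_rot: [[0.002, 1.0, 0.001], [1.0, -0.002, -0.0], [-0.0, 0.001, -1.0]]
ft_force: [2.1, 0.2, -1.6]
opening: 0.155
grip_force: 29.9
```

>>> jog_arm(
  steps=[
    {"dx": 0.1, "dy": -0.025, "dz": 0, "ax": 0, "ay": 0, "az": 0, "fingers": -1},
    {"dx": 0.2, "dy": -0.05, "dz": 0, "ax": 0, "ay": 0, "az": 0, "fingers": -1},
    {"dx": 0.2, "dy": -0.05, "dz": 0, "ax": 0, "ay": 0, "az": 0, "fingers": -1},
    {"dx": 0.2, "dy": -0.05, "dz": 0, "ax": 0, "ay": 0, "az": 0, "fingers": -1},
    {"dx": 0.2, "dy": -0.05, "dz": 0, "ax": 0, "ay": 0, "az": 0, "fingers": -1},
  ],
)

```text
t: 3.98
tool_pos: [0.5277, 0.045, 0.2039]
ee_rot: [[0.002, 1.0, -0.0], [1.0, -0.002, -0.001], [-0.001, -0.0, -1.0]]
ft_force: [0.0, -0.6, -1.6]
opening: 0.161
grip_force: 29.9
```

Run:
```python
from h import *
o=bot.get_obs();print(o["t"],o["tool_pos"],o["opening"],o["grip_force"],o["ft_force"],o["moment"],o["joint_pos"]);print(o["ee_rot"])
np.savez("p3",**{k:np.array(o[k]) for k in("tool_pos","ee_rot")})
for n in("wrist","scene","side"):
    im=bot.snapshot(n);cv2.imwrite(f"pics/{n}3.png",im)
o=bot.get_obs();print(o["tool_pos"])
w=cv2.imread("pics/wrist3.png");s=cv2.imread("pics/scene3.png");d=cv2.imread("pics/side3.png")
out=np.zeros((600,800,3),np.uint8)
out[:360,:480]=cv2.resize(w,(480,360));out[:240,480:]=cv2.resize(s[120:240,260:420],(320,240))
out[360:,:320]=cv2.resize(d[220:340,230:390],(320,240));out[300:,340:]=cv2.resize(w[20:215,200:500],(460,300))
cv2.imwrite("pics/c5.png",out)
```

```text
3.975 [0.5277 0.045  0.2039] 0.1607254185394705 29.926822185516357 [ 0.004  -0.6149 -1.6478] [-0.0249  0.0012 -0.0099] [-0.1329  0.2696 -0.0532  1.8478  0.0172  1.0251 -0.1954]
[[ 0.0022  1.     -0.0003]
 [ 1.     -0.0022 -0.0006]
 [-0.0006 -0.0003 -1.    ]]
[0.5276 0.0454 0.204 ]
```

View pics/c5.png

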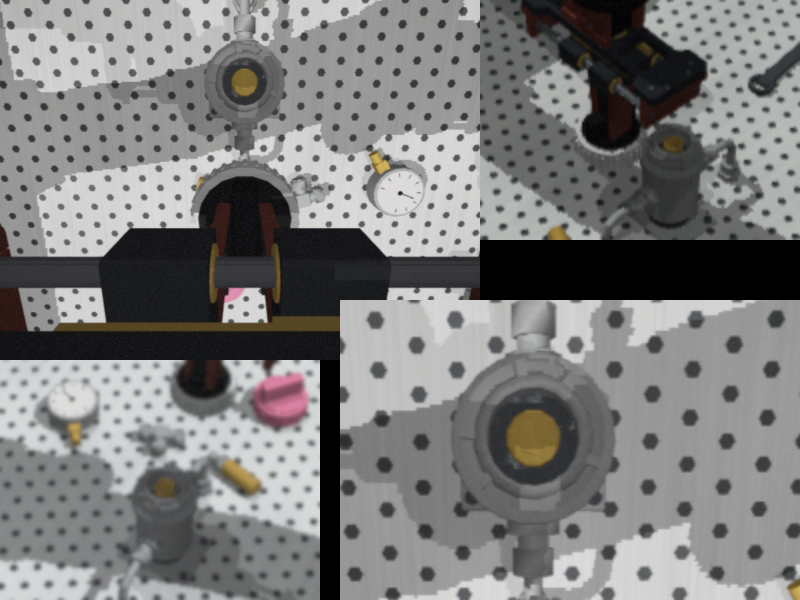

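The cap is held level, and the mouth's bore is centred near (326,109) in the wrist view. I'll fit the bore and the held cap's disc from the same picture.

Run:
```python
from h import *
im=cv2.imread("pics/wrist3.png");o=dict(np.load("p3.npz"));W=cam("wrist",o)
hsv=cv2.cvtColor(im,cv2.COLOR_BGR2HSV);g=im.max(2)
# bore: dark + gold region near (326,109)
m=((g<85)|(hsv[...,1]>90)).astype(np.uint8);m[:70]=0;m[150:]=0;m[:,:285]=0;m[:,370:]=0
m=cv2.morphologyEx(m,cv2.MORPH_OPEN,np.ones((3,3)))
cs,_=cv2.findContours(m,cv2.RETR_EXTERNAL,cv2.CHAIN_APPROX_NONE);c=max(cs,key=cv2.contourArea);e=cv2.fitEllipse(c);print(e)
print("bore",plane(W,e[0],.125))
def circ(P):
    P=np.array(P);A=np.c_[2*P,np.ones(len(P))];x=np.linalg.lstsq(A,(P**2).sum(1),rcond=None)[0];return x[:2],np.sqrt(x[2]+x[0]**2+x[1]**2)
print(circ([plane(W,p[0],.125)[:2] for p in c.astype(float)]))
# held cap disc: first dark pixel from top per column
P=[]
for x in range(272,385,3):
    col=np.where(g[215:300,x]<55)[0]
    if len(col): P.append((x,215+col[0]-.5))
print(P[::4])
P=[p for p in P if p[1]<290]
z=o["tool_pos"][2]-.0245+.022
print("cap disc",circ([plane(W,p,z)[:2] for p in P]),o["tool_pos"])
S,D=cam("scene"),cam("side")
for n,box in(("scene3",(150,215,325,392)),("side3",(262,312,280,347))):
    i=cv2.imread(f"pics/{n}.png");h=cv2.cvtColor(i,cv2.COLOR_BGR2HSV)
    a,b,cc,d=box;k=((h[a:b,cc:d,1]>110)&(h[a:b,cc:d,0]<35)).astype(np.uint8);n_,l,st,ce=cv2.connectedComponentsWithStats(k)
    j=1+st[1:,4].argmax();print(n,st[j],ce[j]+[cc,a])
```

```text
((325.65057373046875, 108.20573425292969), (60.090091705322266, 62.355918884277344), 1.9318022727966309)
bore [0.528  0.1316 0.125 ]
(array([0.528 , 0.1313]), np.float64(0.017683557451225823))
[(272, np.float64(264.5)), (284, np.float64(250.5)), (296, np.float64(241.5)), (308, np.float64(237.5)), (320, np.float64(235.5)), (332, np.float64(235.5)), (344, np.float64(237.5)), (356, np.float64(241.5)), (368, np.float64(250.5)), (380, np.float64(265.5))]
cap disc (array([0.5279, 0.0451]), np.float64(0.027998812604461614)) [0.5277 0.045  0.2039]
scene3 [  0   9  11  31 229] [329.1703 176.2707]
side3 [28 18  9  8 63] [311.9683 283.746 ]
```

>>> jog_arm(
  steps=[
    {"dx": 0.09, "dy": 0, "dz": 0, "ax": 0, "ay": 0, "az": 0, "fingers": -1},
    {"dx": 0.173, "dy": 0, "dz": 0, "ax": 0, "ay": 0, "az": 0, "fingers": -1},
    {"dx": 0.173, "dy": 0, "dz": 0.06, "ax": 0, "ay": 0, "az": 0, "fingers": -1},
    {"dx": 0.173, "dy": 0, "dz": 0.1, "ax": 0, "ay": 0, "az": 0, "fingers": -1},
    {"dx": 0.173, "dy": 0, "dz": 0.1, "ax": 0, "ay": 0, "az": 0, "fingers": -1},
  ],
)

```text
t: 4.75
tool_pos: [0.5266, 0.1322, 0.1527]
ee_rot: [[0.001, 1.0, -0.003], [1.0, -0.001, -0.001], [-0.001, -0.003, -1.0]]
ft_force: [0.3, 0.1, -2.1]
opening: 0.159
grip_force: 29.9
```

```bash
cat >> h.py <<'E'
def st():
    o=bot.get_obs();R=np.array(o["ee_rot"])
    print("t",o["t"],"pos",np.array(o["tool_pos"]),"edge",round((o["tool_pos"][2]-.0245-.125)*1e3,2),"F",np.array(o["ft_force"]),"M",np.array(o["moment"]),"yaw",round(float(np.arctan2(R[1,0],R[0,0])),3),"tilt",R[:2,2],"q7",o["joint_pos"][6],"open",round(o["opening"],3))
E
python3 -c "
from h import *
st()"
```

```text
t 4.75 pos [0.5266 0.1322 0.1527] edge 3.24 F [ 0.2838  0.1275 -2.0678] M [ 0.0163 -0.065  -0.0223] yaw 1.57 tilt [-0.0031 -0.0011] q7 -0.37399524007773904 open 0.159
```

>>> jog_arm(
  steps=[
    {"dx": -0.001, "dy": 0.0025, "dz": 0, "ax": 0, "ay": 0, "az": 0, "fingers": -1},
    {"dx": -0.001, "dy": 0.0025, "dz": 0.004, "ax": 0, "ay": 0, "az": 0, "fingers": -1},
    {"dx": -0.001, "dy": 0.0025, "dz": 0.008, "ax": 0, "ay": 0, "az": 0, "fingers": -1},
    {"dx": -0.001, "dy": 0.0025, "dz": 0.012, "ax": 0, "ay": 0, "az": 0, "fingers": -1},
    {"dx": -0.001, "dy": 0.0025, "dz": 0.012, "ax": 0, "ay": 0, "az": 0, "fingers": -1},
  ],
)

```text
t: 5.38
tool_pos: [0.5287, 0.1325, 0.1481]
ee_rot: [[-0.0, 1.0, -0.0], [1.0, 0.0, -0.0], [-0.0, -0.0, -1.0]]
ft_force: [-0.4, -0.6, -1.0]
opening: 0.159
grip_force: 29.9
```

```bash
python3 -c "
from h import *
st()"
```

```text
t 5.375 pos [0.5287 0.1325 0.1481] edge -1.45 F [-0.4431 -0.5879 -1.0399] M [-0.0388  0.0606 -0.0057] yaw 1.571 tilt [-0.0001 -0.0001] q7 -0.3734054822530052 open 0.159
```

>>> jog_arm(
  steps=[
    {"dx": -0.001, "dy": -0.001, "dz": 0.003, "ax": 0, "ay": 0, "az": 0, "fingers": -1},
    {"dx": -0.001, "dy": -0.001, "dz": 0.006, "ax": 0, "ay": 0, "az": 0, "fingers": -1},
    {"dx": -0.001, "dy": -0.001, "dz": 0.008, "ax": 0, "ay": 0, "az": 0, "fingers": -1},
    {"dx": -0.001, "dy": -0.001, "dz": 0.008, "ax": 0, "ay": 0, "az": 0, "fingers": -1},
  ],
)

```text
t: 5.88
tool_pos: [0.5282, 0.1319, 0.144]
ee_rot: [[0.0, 1.0, -0.0], [1.0, -0.0, -0.0], [-0.0, -0.0, -1.0]]
ft_force: [0.4, -1.1, -1.2]
opening: 0.158
grip_force: 29.9
```

```bash
python3 -c "
from h import *
st()"
```

```text
t 5.875 pos [0.5282 0.1319 0.144 ] edge -5.48 F [ 0.4073 -1.1162 -1.2435] M [-0.0943 -0.041   0.0273] yaw 1.571 tilt [-0.0002 -0.0002] q7 -0.37345826721808806 open 0.158
```

>>> jog_arm(
  steps=[
    {"dx": 0, "dy": 0, "dz": 0.002, "ax": 0, "ay": 0, "az": 0, "fingers": -1},
    {"dx": 0, "dy": 0, "dz": 0.004, "ax": 0, "ay": 0, "az": 0, "fingers": -1},
    {"dx": 0, "dy": 0, "dz": 0.004, "ax": 0, "ay": 0, "az": 0, "fingers": -1},
  ],
)

```text
t: 6.25
tool_pos: [0.5281, 0.1318, 0.142]
ee_rot: [[0.0, 1.0, -0.0], [1.0, -0.0, -0.0], [-0.0, -0.0, -1.0]]
ft_force: [-0.9, -1.2, -2.4]
opening: 0.157
grip_force: 29.9
```

```bash
python3 -c "
from h import *
st()"
```

```text
t 6.25 pos [0.5281 0.1318 0.142 ] edge -7.5 F [-0.9056 -1.2374 -2.4046] M [-0.3127  0.1666  0.0567] yaw 1.571 tilt [-0.0004 -0.0003] q7 -0.3737693565685503 open 0.157
```

>>> jog_arm(
  steps=[
    {"dx": 0, "dy": 0, "dz": 0.002, "ax": 0, "ay": 0, "az": 0, "fingers": -1},
    {"dx": 0, "dy": 0, "dz": 0.004, "ax": 0, "ay": 0, "az": 0, "fingers": -1},
    {"dx": 0, "dy": 0, "dz": 0.004, "ax": 0, "ay": 0, "az": 0, "fingers": -1},
  ],
)

```text
t: 6.62
tool_pos: [0.5281, 0.1318, 0.1407]
ee_rot: [[0.0, 1.0, -0.0], [1.0, -0.0, -0.0], [-0.0, -0.0, -1.0]]
ft_force: [-4.1, -2.1, 5.9]
opening: 0.158
grip_force: 29.9
```

```bash
python3 -c "
from h import *
st()"
```

```text
t 6.625 pos [0.5281 0.1318 0.1407] edge -8.76 F [-4.0825 -2.1152  5.8607] M [-0.6666  0.8685 -0.0159] yaw 1.571 tilt [-0.     -0.0002] q7 -0.37413499587789345 open 0.158
```

Contact at 8.8 mm below the rim with about 7 N, so the lugs are riding low on the ridges. I'll turn backward and rise along the 20 mm lead, so the light press stays constant.

>>> jog_arm(
  steps=[
    {"dx": -0.0004, "dy": -0.0008, "dz": -0.0005, "ax": 0, "ay": 0, "az": -0.04, "fingers": -1},
    {"dx": -0.0004, "dy": -0.0008, "dz": -0.001, "ax": 0, "ay": 0, "az": -0.08, "fingers": -1},
    {"dx": -0.0004, "dy": -0.0008, "dz": -0.0014, "ax": 0, "ay": 0, "az": -0.12, "fingers": -1},
    {"dx": -0.0004, "dy": -0.0008, "dz": -0.0018, "ax": 0, "ay": 0, "az": -0.16, "fingers": -1},
    {"dx": -0.0004, "dy": -0.0008, "dz": -0.0022, "ax": 0, "ay": 0, "az": -0.2, "fingers": -1},
  ],
)

```text
t: 7.25
tool_pos: [0.5279, 0.1317, 0.1418]
ee_rot: [[-0.31, 0.951, 0.0], [0.951, 0.31, 0.0], [-0.0, 0.0, -1.0]]
ft_force: [-2.7, -2.5, 4.5]
opening: 0.159
grip_force: 29.9
```

```bash
python3 -c "
from h import *
st()"
```

```text
t 7.25 pos [0.5279 0.1317 0.1418] edge -7.74 F [-2.7211 -2.4849  4.4907] M [-0.5296  0.6198 -0.2255] yaw 1.886 tilt [0.0002 0.    ] q7 -0.08593419992344839 open 0.159
```

>>> jog_arm(
  steps=[
    {"dx": -0.0004, "dy": -0.0008, "dz": -0.0006, "ax": 0, "ay": 0, "az": -0.05, "fingers": -1},
    {"dx": -0.0004, "dy": -0.0008, "dz": -0.0011, "ax": 0, "ay": 0, "az": -0.1, "fingers": -1},
    {"dx": -0.0004, "dy": -0.0008, "dz": -0.0016, "ax": 0, "ay": 0, "az": -0.15, "fingers": -1},
    {"dx": -0.0004, "dy": -0.0008, "dz": -0.0021, "ax": 0, "ay": 0, "az": -0.2, "fingers": -1},
    {"dx": -0.0004, "dy": -0.0008, "dz": -0.0026, "ax": 0, "ay": 0, "az": -0.25, "fingers": -1},
  ],
)

```text
t: 7.88
tool_pos: [0.5277, 0.1315, 0.143]
ee_rot: [[-0.651, 0.759, 0.0], [0.759, 0.651, 0.0], [-0.0, 0.0, -1.0]]
ft_force: [-2.2, -2.3, 2.7]
opening: 0.159
grip_force: 29.9
```

```bash
python3 -c "
from h import *
st()"
```

```text
t 7.875 pos [0.5277 0.1315 0.143 ] edge -6.48 F [-2.2404 -2.2878  2.6873] M [-0.4411  0.4683 -0.1599] yaw 2.28 tilt [0.0004 0.0001] q7 0.27308653192837073 open 0.159
```

>>> jog_arm(
  steps=[
    {"dx": -0.0004, "dy": -0.0006, "dz": -0.0004, "ax": 0, "ay": 0, "az": -0.05, "fingers": -1},
    {"dx": -0.0004, "dy": -0.0006, "dz": -0.0009, "ax": 0, "ay": 0, "az": -0.1, "fingers": -1},
    {"dx": -0.0004, "dy": -0.0006, "dz": -0.0014, "ax": 0, "ay": 0, "az": -0.15, "fingers": -1},
    {"dx": -0.0004, "dy": -0.0006, "dz": -0.0019, "ax": 0, "ay": 0, "az": -0.2, "fingers": -1},
    {"dx": -0.0004, "dy": -0.0006, "dz": -0.0024, "ax": 0, "ay": 0, "az": -0.25, "fingers": -1},
  ],
)

```text
t: 8.5
tool_pos: [0.5274, 0.1313, 0.1441]
ee_rot: [[-0.892, 0.452, 0.0], [0.452, 0.892, 0.0], [0.0, 0.0, -1.0]]
ft_force: [-2.4, -1.4, 1.4]
opening: 0.157
grip_force: 29.9
```

```bash
python3 -c "
from h import *
st()"
```

```text
t 8.5 pos [0.5274 0.1313 0.1441] edge -5.38 F [-2.4204 -1.3821  1.3908] M [-0.2973  0.4809 -0.0477] yaw 2.673 tilt [0.0001 0.0002] q7 0.6314916178506728 open 0.157
```

>>> jog_arm(
  steps=[
    {"dx": 0, "dy": -0.0004, "dz": -0.0002, "ax": 0, "ay": 0, "az": -0.04, "fingers": -1},
    {"dx": 0, "dy": -0.0004, "dz": -0.0004, "ax": 0, "ay": 0, "az": -0.08, "fingers": -1},
    {"dx": 0, "dy": -0.0004, "dz": -0.0007, "ax": 0, "ay": 0, "az": -0.12, "fingers": -1},
    {"dx": 0, "dy": -0.0004, "dz": -0.0007, "ax": 0, "ay": 0, "az": -0.12, "fingers": -1},
  ],
)

```text
t: 9.0
tool_pos: [0.5275, 0.1312, 0.1441]
ee_rot: [[-0.96, 0.279, 0.0], [0.279, 0.96, 0.001], [-0.0, 0.001, -1.0]]
ft_force: [-1.0, -0.2, -2.2]
opening: 0.155
grip_force: 29.9
```

```bash
python3 -c "
from h import *
st()"
```

```text
t 9.0 pos [0.5275 0.1312 0.1441] edge -5.44 F [-1.0093 -0.2279 -2.1662] M [ 0.025  -0.0039  0.0118] yaw 2.858 tilt [0.0003 0.0005] q7 0.8005676326202319 open 0.155
```

The load has gone and the moments are zero, so the lugs are over the entry gaps. I'll lower gently.

>>> jog_arm(
  steps=[
    {"dx": 0, "dy": 0, "dz": 0.002, "ax": 0, "ay": 0, "az": 0, "fingers": -1},
    {"dx": 0, "dy": 0, "dz": 0.004, "ax": 0, "ay": 0, "az": 0, "fingers": -1},
    {"dx": 0, "dy": 0, "dz": 0.005, "ax": 0, "ay": 0, "az": 0, "fingers": -1},
    {"dx": 0, "dy": 0, "dz": 0.005, "ax": 0, "ay": 0, "az": 0, "fingers": -1},
  ],
)

```text
t: 9.5
tool_pos: [0.5273, 0.131, 0.1415]
ee_rot: [[-0.96, 0.279, -0.0], [0.279, 0.96, -0.0], [0.0, -0.0, -1.0]]
ft_force: [-0.3, -0.2, -1.4]
opening: 0.159
grip_force: 29.9
```

```bash
python3 -c "
from h import *
st()"
```

```text
t 9.5 pos [0.5273 0.131  0.1415] edge -7.99 F [-0.2538 -0.1913 -1.4339] M [-0.1219 -0.037  -0.0739] yaw 2.859 tilt [-0.0001 -0.    ] q7 0.7993425611885842 open 0.159
```

Free so far. Continuing down.

>>> jog_arm(
  steps=[
    {"dx": 0, "dy": 0, "dz": 0.002, "ax": 0, "ay": 0, "az": 0, "fingers": -1},
    {"dx": 0, "dy": 0, "dz": 0.004, "ax": 0, "ay": 0, "az": 0, "fingers": -1},
    {"dx": 0, "dy": 0, "dz": 0.006, "ax": 0, "ay": 0, "az": 0, "fingers": -1},
    {"dx": 0, "dy": 0, "dz": 0.006, "ax": 0, "ay": 0, "az": 0, "fingers": -1},
  ],
)

```text
t: 10.0
tool_pos: [0.5272, 0.1309, 0.1384]
ee_rot: [[-0.96, 0.279, -0.0], [0.279, 0.96, -0.0], [0.0, -0.0, -1.0]]
ft_force: [-1.7, -0.2, -1.9]
opening: 0.159
grip_force: 29.9
```

```bash
python3 -c "
from h import *
st()"
```

```text
t 10.0 pos [0.5272 0.1309 0.1384] edge -11.07 F [-1.6632 -0.2317 -1.8855] M [-0.1126  0.1762  0.0393] yaw 2.859 tilt [-0.0003 -0.0001] q7 0.7977225303777351 open 0.159
```

>>> jog_arm(
  steps=[
    {"dx": 0, "dy": 0, "dz": 0.001, "ax": 0, "ay": 0, "az": 0, "fingers": -1},
    {"dx": 0, "dy": 0, "dz": 0.002, "ax": 0, "ay": 0, "az": 0, "fingers": -1},
    {"dx": 0, "dy": 0, "dz": 0.002, "ax": 0, "ay": 0, "az": 0, "fingers": -1},
  ],
)

```text
t: 10.38
tool_pos: [0.5272, 0.131, 0.1376]
ee_rot: [[-0.96, 0.279, -0.0], [0.279, 0.96, -0.0], [0.0, -0.0, -1.0]]
ft_force: [-1.9, -1.7, -1.1]
opening: 0.16
grip_force: 29.9
```

```bash
python3 -c "
from h import *
st()"
```

```text
t 10.375 pos [0.5272 0.131  0.1376] edge -11.94 F [-1.945  -1.6623 -1.1107] M [-0.1099  0.3182 -0.0063] yaw 2.859 tilt [-0.0002 -0.    ] q7 0.7971933499724914 open 0.16
```

>>> jog_arm(
  steps=[
    {"dx": 0.0003, "dy": -0.0003, "dz": 0.0006, "ax": 0, "ay": 0, "az": 0.04, "fingers": -1},
    {"dx": 0.0003, "dy": -0.0003, "dz": 0.001, "ax": 0, "ay": 0, "az": 0.08, "fingers": -1},
    {"dx": 0.0003, "dy": -0.0003, "dz": 0.0014, "ax": 0, "ay": 0, "az": 0.12, "fingers": -1},
    {"dx": 0.0003, "dy": -0.0003, "dz": 0.0018, "ax": 0, "ay": 0, "az": 0.16, "fingers": -1},
    {"dx": 0.0003, "dy": -0.0003, "dz": 0.0022, "ax": 0, "ay": 0, "az": 0.2, "fingers": -1},
  ],
)

```text
t: 11.0
tool_pos: [0.5274, 0.1309, 0.1366]
ee_rot: [[-0.826, 0.564, 0.001], [0.564, 0.826, 0.0], [-0.0, 0.001, -1.0]]
ft_force: [0.0, -1.6, -1.8]
opening: 0.162
grip_force: 29.9
```

```bash
python3 -c "
from h import *
st()"
```

```text
t 11.0 pos [0.5274 0.1309 0.1366] edge -12.94 F [ 0.027  -1.6396 -1.7822] M [-0.1088  0.0583 -0.0123] yaw 2.543 tilt [0.0006 0.0002] q7 0.5108119377671777 open 0.162
```

>>> jog_arm(
  steps=[
    {"dx": 0, "dy": 0, "dz": 0.0006, "ax": 0, "ay": 0, "az": 0.06, "fingers": -1},
    {"dx": 0, "dy": 0, "dz": 0.0012, "ax": 0, "ay": 0, "az": 0.12, "fingers": -1},
    {"dx": 0, "dy": 0, "dz": 0.0018, "ax": 0, "ay": 0, "az": 0.18, "fingers": -1},
    {"dx": 0, "dy": 0, "dz": 0.0024, "ax": 0, "ay": 0, "az": 0.24, "fingers": -1},
    {"dx": 0, "dy": 0, "dz": 0.003, "ax": 0, "ay": 0, "az": 0.3, "fingers": -1},
  ],
)

```text
t: 11.62
tool_pos: [0.5276, 0.1312, 0.1351]
ee_rot: [[-0.479, 0.878, 0.001], [0.878, 0.479, 0.001], [0.0, 0.001, -1.0]]
ft_force: [-0.5, -0.3, -2.3]
opening: 0.158
grip_force: 29.9
```

```bash
python3 -c "
from h import *
st()"
```

```text
t 11.625 pos [0.5276 0.1312 0.1351] edge -14.41 F [-0.4891 -0.2893 -2.2631] M [ 0.0008 -0.0415  0.0592] yaw 2.071 tilt [0.0009 0.0005] q7 0.08234760734236896 open 0.158
```

>>> jog_arm(
  steps=[
    {"dx": 0, "dy": 0, "dz": 0.0006, "ax": 0, "ay": 0, "az": 0.05, "fingers": -1},
    {"dx": 0, "dy": 0, "dz": 0.0012, "ax": 0, "ay": 0, "az": 0.1, "fingers": -1},
    {"dx": 0, "dy": 0, "dz": 0.0017, "ax": 0, "ay": 0, "az": 0.15, "fingers": -1},
    {"dx": 0, "dy": 0, "dz": 0.0022, "ax": 0, "ay": 0, "az": 0.2, "fingers": -1},
    {"dx": 0, "dy": 0, "dz": 0.0027, "ax": 0, "ay": 0, "az": 0.25, "fingers": -1},
  ],
)

```text
t: 12.25
tool_pos: [0.5276, 0.1312, 0.1338]
ee_rot: [[-0.107, 0.994, 0.001], [0.994, 0.107, 0.0], [0.0, 0.001, -1.0]]
ft_force: [1.0, -0.0, -2.1]
opening: 0.157
grip_force: 29.9
```

```bash
python3 -c "
from h import *
st()"
```

```text
t 12.25 pos [0.5276 0.1312 0.1338] edge -15.74 F [ 1.0115 -0.03   -2.1254] M [-0.0319 -0.0069 -0.0077] yaw 1.678 tilt [0.001  0.0005] q7 -0.27358265748685295 open 0.157
```

>>> jog_arm(
  steps=[
    {"dx": 0, "dy": 0, "dz": 0.0004, "ax": 0, "ay": 0, "az": 0.03, "fingers": -1},
    {"dx": 0, "dy": 0, "dz": 0.0008, "ax": 0, "ay": 0, "az": 0.06, "fingers": -1},
    {"dx": 0, "dy": 0, "dz": 0.001, "ax": 0, "ay": 0, "az": 0.08, "fingers": -1},
    {"dx": 0, "dy": 0, "dz": 0.001, "ax": 0, "ay": 0, "az": 0.08, "fingers": -1},
  ],
)

```text
t: 12.75
tool_pos: [0.5275, 0.1312, 0.1333]
ee_rot: [[0.015, 1.0, 0.001], [1.0, -0.015, 0.0], [0.0, 0.001, -1.0]]
ft_force: [0.8, 0.1, -0.8]
opening: 0.157
grip_force: 29.9
```

```bash
python3 -c "
from h import *
st()"
```

```text
t 12.75 pos [0.5275 0.1312 0.1333] edge -16.15 F [ 0.7932  0.1036 -0.8486] M [ 0.0854 -0.1072 -0.0229] yaw 1.555 tilt [0.0009 0.0004] q7 -0.3850683393397792 open 0.157
```

>>> jog_arm(
  steps=[
    {"dx": 0, "dy": 0, "dz": 0.0002, "ax": 0, "ay": 0, "az": 0.02, "fingers": -1},
    {"dx": 0, "dy": 0, "dz": 0.0004, "ax": 0, "ay": 0, "az": 0.04, "fingers": -1},
    {"dx": 0, "dy": 0, "dz": 0.0004, "ax": 0, "ay": 0, "az": 0.05, "fingers": -1},
    {"dx": 0, "dy": 0, "dz": 0.0004, "ax": 0, "ay": 0, "az": 0.05, "fingers": -1},
  ],
)

```text
t: 13.25
tool_pos: [0.5272, 0.1309, 0.1331]
ee_rot: [[0.094, 0.996, 0.0], [0.996, -0.094, 0.0], [0.0, 0.0, -1.0]]
ft_force: [-0.3, 0.1, 1.6]
opening: 0.155
grip_force: 29.9
```

```bash
python3 -c "
from h import *
st()"
```

```text
t 13.25 pos [0.5272 0.1309 0.1331] edge -16.44 F [-0.3484  0.1215  1.6203] M [ 0.0672  0.1084 -0.0358] yaw 1.476 tilt [0.0002 0.0001] q7 -0.45656037031869456 open 0.155
```

>>> jog_arm(
  steps=[
    {"dx": 0, "dy": 0, "dz": 0, "ax": 0, "ay": 0, "az": 0.015, "fingers": -1},
    {"dx": 0, "dy": 0, "dz": 0, "ax": 0, "ay": 0, "az": 0.03, "fingers": -1},
    {"dx": 0, "dy": 0, "dz": 0, "ax": 0, "ay": 0, "az": 0.03, "fingers": -1},
  ],
)

```text
t: 13.62
tool_pos: [0.5274, 0.1311, 0.133]
ee_rot: [[0.141, 0.99, 0.001], [0.99, -0.141, 0.0], [0.0, 0.001, -1.0]]
ft_force: [1.3, 1.6, 0.3]
opening: 0.158
grip_force: 30.1
```

```bash
python3 -c "
from h import *
st()"
```

```text
t 13.625 pos [0.5274 0.1311 0.133 ] edge -16.5 F [1.2746 1.6168 0.3015] M [ 0.2806 -0.2601  0.4423] yaw 1.43 tilt [0.0006 0.0001] q7 -0.49922658505803025 open 0.158
```

Mz is 0.44 N m on the stop at 16.5 mm, which is snug. I'll hold it for a moment.

>>> jog_arm(
  steps=[
    {"dx": 0, "dy": 0, "dz": 0, "ax": 0, "ay": 0, "az": 0, "fingers": -1},
    {"dx": 0, "dy": 0, "dz": 0, "ax": 0, "ay": 0, "az": 0, "fingers": -1},
    {"dx": 0, "dy": 0, "dz": 0, "ax": 0, "ay": 0, "az": 0, "fingers": -1},
  ],
)

```text
t: 14.0
tool_pos: [0.5274, 0.1311, 0.133]
ee_rot: [[0.141, 0.99, 0.0], [0.99, -0.141, 0.0], [0.0, 0.0, -1.0]]
ft_force: [2.5, 1.8, -0.2]
opening: 0.156
grip_force: 30.1
```

```bash
python3 -c "
from h import *
st()"
```

```text
t 14.0 pos [0.5274 0.1311 0.133 ] edge -16.49 F [ 2.4679  1.7831 -0.2263] M [ 0.4749 -0.5112  0.4757] yaw 1.43 tilt [0.0005 0.0003] q7 -0.49900453956804447 open 0.156
```

Held at 0.48 N m. Now I'll release and lift clear.

>>> jog_arm(
  steps=[
    {"dx": 0, "dy": 0, "dz": 0, "ax": 0, "ay": 0, "az": 0, "fingers": 0},
    {"dx": 0, "dy": 0, "dz": 0, "ax": 0, "ay": 0, "az": 0, "fingers": 0},
    {"dx": 0, "dy": 0, "dz": 0, "ax": 0, "ay": 0, "az": 0, "fingers": 0},
  ],
)

```text
t: 14.38
tool_pos: [0.5269, 0.1305, 0.1329]
ee_rot: [[0.141, 0.99, -0.0], [0.99, -0.141, -0.0], [-0.0, -0.0, -1.0]]
ft_force: [0.1, 0.5, 0.2]
opening: 0.459
grip_force: 0.0
```

>>> jog_arm(
  steps=[
    {"dx": 0, "dy": 0, "dz": -0.05, "ax": 0, "ay": 0, "az": 0, "fingers": 0},
    {"dx": 0, "dy": 0, "dz": -0.12, "ax": 0, "ay": 0, "az": 0, "fingers": 0},
    {"dx": -0.12, "dy": 0, "dz": -0.2, "ax": 0, "ay": 0, "az": 0, "fingers": 0},
    {"dx": -0.24, "dy": 0, "dz": -0.2, "ax": 0, "ay": 0, "az": 0, "fingers": 0},
    {"dx": -0.24, "dy": 0, "dz": -0.2, "ax": 0, "ay": 0, "az": 0, "fingers": 0},
  ],
)

```text
t: 15.0
tool_pos: [0.5099, 0.007, 0.2339]
ee_rot: [[0.148, 0.989, 0.001], [0.989, -0.148, -0.002], [-0.001, 0.001, -1.0]]
ft_force: [0.2, 0.5, -0.6]
opening: 0.502
grip_force: 0.0
```

Run:
```python
from h import *
st()
w,s,d=[bot.snapshot(n) for n in("wrist","scene","side")]
out=np.zeros((600,800,3),np.uint8)
out[:300,:400]=cv2.resize(w,(400,300));out[:300,400:]=cv2.resize(s[130:250,270:430],(400,300))
out[300:,:400]=cv2.resize(d[220:340,230:390],(400,300));out[300:,400:]=cv2.resize(s,(400,300))
cv2.imwrite("pics/c6.png",out)
```

```text
t 15.0 pos [0.5099 0.007  0.2339] edge 84.38 F [ 0.2451  0.5375 -0.6079] M [0.0171 0.0333 0.0024] yaw 1.422 tilt [ 0.0013 -0.0016] q7 -0.2579803343356774 open 0.502
```

View pics/c6.png

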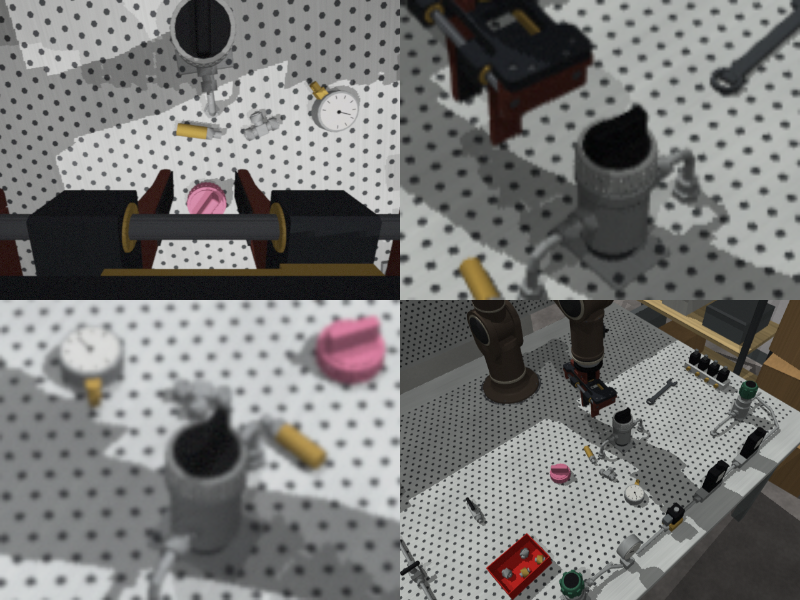

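The cap sits square and home on the filter at about (620,150) in the scene inset. The gripper is clear and the bystanders are where they were.

```bash
python3 -c "
from plant import bot
print(bot.hand_in())"
```

```text
the job is handed in; nothing more can be done
None
```

The cap is screwed home on the filter, nipped up to about 0.48 N m against its stop and let go of, with the other things on the bench left in place; I handed the job in at about 15 s, and no verdict came back.

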